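# Dial in the nebula filter

### The job

With a fingertip on the wheel's lobed edge, push the filter wheel round, click by click and in either direction, until the violet nebula filter sits under the eyepiece holder, and leave it resting in that click. Push gently: do not grip, lift or shift the stand, do not touch the filters themselves, and leave the eyepiece, the canister and the loose moon filter where they stand.

Things in the scene. Friction and masses are not known exactly. Their poses are not given: they have to be found in the camera images.
- stand: Filter wheel stand, 1.5 kg with wheel, loose on rubber feet. Origin on the counter below the wheel's upright axis; +y points from that axis to the post and eyepiece holder. Foot plate x -60..60, y -62..118 mm, top 14 mm high; black drum, 57 mm radius, up to 30 mm, under the wheel. Post of 9 mm radius at y = 100 mm. The rim is free except near the post; the -y side is clearest.
- hub (a point): On the wheel's axis at its top face, 47 mm above the counter; turns with the wheel, so that its +y axis passes through the violet filter. Black disc of 62 mm radius, underside 31 mm above the counter, with eight lobes like petals: upright cylinders, 11 mm radius, 66 mm from the axis, one outside each filter place, tips at 77 mm. A nut, 9.5 mm radius, on the axis reaches 56 mm.
- scallop (a point): Middle of one of the eight finger scallops between lobes (all alike, 45 degrees apart), half-way between the lobes beside violet and yellow, 66 mm from the axis and 39 mm above the counter; turns with the wheel. Open outwards; clear straight gap between the lobes 28 mm at the floor (62 mm from the axis), 31 mm at 66 mm. In a click, scallops lie 22.5 degrees plus multiples of 45 from stand +y.
- wheel (a joint): Turn of the wheel on the stand, rad, growing anticlockwise seen from above; endless. At any multiple of 2 pi the violet filter is under the holder. A spring roller holds a click at every pi/4; pushing out of one takes about 2 N at the lobes, either way, and past half-way (22.5 degrees) the wheel snaps on into the next click by itself.
- violet (a point): Centre of the top of the violet filter (30 mm across), 44 mm from the wheel axis, 51 mm above the counter; turns with the wheel. Anticlockwise seen from above the places hold: violet, yellow, green, red, clear, orange, pale blue, empty (dark threaded hole).
- holder (a point): Point on the axis of the eyepiece holder, fixed on the stand, 51 mm above the counter (level with the filters' tops), 44 mm from the wheel axis on the stand's +y side. The holder is an upright open aluminium tube, 40 mm outside, from 55 to 85 mm above the counter.
- filters: The seven filters screwed into the wheel and turning with it: silver rims 30 mm across with coloured glass, centred 44 mm from the axis, 4 mm proud of the wheel (47 to 51 mm above the counter). Origin on the wheel axis 47 mm above the counter; +y axis through the violet filter.
- ramsden: Scuffed silver Ramsden eyepiece standing upright near the stand, 38 mm across, 48 mm high, loose; origin at the centre of its underside. To be left alone.
- canister: Nickel-plated eyepiece canister, upright, 50 mm across, 68 mm high, loose; origin at the centre of its underside. To be left alone.
- moon: Loose grey glass moon filter lying flat, 30 mm across, 8 mm high; origin at the centre of its underside. To be left alone.
Not all that is in view belongs to the job. Of the things that look like the stand, the middle-sized one is meant.

How it is judged:
By the outcome, as a careful person would: the job done as asked, in the order asked, and still so for the second after the job is handed in, with the robot touching nothing.
It also fails if it takes over 67 s, if anything falls off the work surface, if the arm or the gripper's body presses on something with over 40 N, if the wrist force passes 120 N, or if a joint passes its speed limit or range.

### The arm

A 6-joint arm with a two-finger parallel gripper is mounted at the origin on the work surface. World frame = base frame: x ahead of the robot, y to its left, z up, the work surface at z = 0. Lengths are in m, angles in rad, forces in N, time in s.
With the tool pointing down it reaches from about 0.3 to 0.775 m from the base axis. Payload 14.6 kg.
Tool frame: the origin (TCP) lies midway between the tips of the shut fingers; the grasp point (between the pads) lies 19 mm behind it (ctrl.hold_point_z is the distance from the TCP to the grasp point, in m); z points along the fingers, x is the direction in which the jaws open and shut, and the axes are right-handed (so a half turn about z gives the same grasp; the last joint's range is limited). The gripper opens to 94 mm and grips with 3 to 60 N. Pads are 16 mm wide; open, the fingers measure 119 mm over their backs; the gripper's body (75 mm by 177 mm) begins 78 mm behind the grasp point.
Start: joints at [1.177, 0.3, 1.521, -0, 1.321, -0.067], TCP at [0.177, 0.521, 0.205] pointing down, gripper open.
Joint ranges: [-3.03, 3.03], [-0.79, 2.21], [0.23, 2.52], [-1.04, 4.18], [0, 3.07], [-2.55, 2.55]. Speed limits (rad/s): [2.22, 2.22, 2.57, 3.14, 3.14, 3.14].

### API

Orientations are given as [roll, pitch, yaw] about the fixed x, y, z axes, in that order (R = Rz(yaw) Ry(pitch) Rx(roll)).
In Python, from station import ctrl, viewer, ticket, nets gives the robot as it stands.
- The arm moves only by the tool carry_out, never from a script. Its argument "commands" is one flat list of numbers, 7 for each row, row after row: the closure, from -1 (fully open) to 1 (shut), so that 0 is half open, then the shift along the world's x, y, z in cm, then the turn, a rotation vector about the world's x, y, z in rad. In form: [gripper, tx, ty, tz, ax, ay, az, gripper, tx, ty, tz, ax, ay, az, ...]. A call has 1 to 12 rows; each row is the pose to reach, as a shift and turn from the pose measured when the call began; what a row does not reach only later rows make up. A row lasts 1/12 s, in which the tool goes at most 41.7 mm and 7.16 degrees, less where a joint would pass 70% of its speed; a pose out of reach is approached as far as the arm can. A call with a gripper value outside its range is refused whole. The fingers move at their own pace and stop on an object; "force" is the grip in N (left out, the last holds). Time passes only in rows, so rows that repeat a pose let the fingers close. It gives the time, the measured TCP pose, the force and the opening at its end, in the units of the state.
- ctrl.get_obs(): the state, without advancing time (a new reading comes with each control period).
- viewer.camera(name): name is "side" or "top" or "wrist"; returns (picture, depth): 420x560x3 uint8, blue, green, red; 420x560 float32, m along the optical axis (not along the pixel's ray), 0 where there is no reading.
- viewer.camera_info(name): a dict with "fx", "fy", "cx", "cy" (pixels), "D" ([k1, k2, p1, p2, k3] as OpenCV has them; the pictures are not rectified), "R" (3x3) and "t" (3): a world point X has camera coordinates R X + t. Camera axes: x right, y down, z forward; pixel columns grow to the right and rows downward; lengths in m; the calibration is good to about 2 mm. A picture is of the moment at which its call begins: read the wrist's pose just before it. camera_info takes no time and is no camera call; for the wrist camera it gives the pose at the moment of the call.
- ticket.hand_in(): hands the job in, once; it reports no verdict.
Trained networks look in the newest picture that a camera, given by its name, has taken for a name from the list of things; names that differ only in an ending like _2 or _b are one class to them, and where a whole thing is asked for, a point or a joint stands for the part that bears it (a point fixed in the world has none). Each returns a list of dicts, best first, with "confidence" (0 to 1); they miss things now and then, are a little off and sometimes report something else, mostly with a low value. They report only what shows in the picture. A call takes as long as a camera call. They do not tell look-alikes from the thing itself.
- nets.silhouettes(camera, thing): "region" (420x560 bool, what is visible of it) and "extent" ([left, top, right, bottom] in pixels, round what is visible of it).
The state is a dict: "time_s": time; "qpos": joint angles; "joint_vel": joint speeds; "tau": joint torques, N m; "ee_pos": TCP position; "eef_rot": TCP orientation; "force": force on the tool from outside, world axes, zero at the start; "moment": the same for the moment, N m; "grip_width": finger opening in m.
Only numpy, scipy, OpenCV 4.12 (cv2) and the standard library are available. Lean on these libraries where they do the work, as an engineer would, in place of code of your own. Each camera call takes 0.05 s, during which the arm holds its last target. There are 200 camera calls.

## Working session

There is one attempt and no reset: what is moved stays moved. The work goes in short steps, Python scripts to look and compute and a tool call to move; the robot and the scene stay as the last step left them, time stands still between calls to the robot, and variables do not carry over. Pictures are saved under pics/ and viewed, about 8 in all and at most 12, crops included, and the job is handed in when it is done.

Besides the shell and the picture viewer there is one more tool, called after "Emit:" by a JSON object that holds its "method" and its "body". carry_out: Moves the arm, as the interface text tells. Its arguments: {"type":"object","properties":{"commands":{"type":"array","items":{"type":"number"}},"force":{"type":"number"}},"required":["commands"]}

```bash
mkdir -p pics; ls; python3 - <<'E'
from station import ctrl, viewer, nets
import cv2,numpy as np
for c in ("top","side"):
    p,d=viewer.camera(c); cv2.imwrite(f"pics/{c}0.png",p); np.save(f"pics/{c}0.npy",d)
    for n in ("stand","hub"):
        for r in nets.silhouettes(c,n): print(c,n,round(r["confidence"],2),r["extent"],r["region"].sum())
print(ctrl.get_obs())
E
```

```text
pics
top stand 0.83 [195.2, 174.6, 287.5, 247.1] 5149
top stand 0.8 [159.1, 271.5, 229.5, 340.0] 2952
top stand 0.74 [323.8, 234.7, 432.0, 377.0] 10708
top stand 0.61 [214.3, 177.8, 285.3, 246.3] 3296
top hub 0.86 [322.8, 272.8, 432.9, 376.9] 6741
top hub 0.67 [155.0, 286.6, 210.3, 337.9] 1774
side stand 0.86 [135.0, 147.2, 207.2, 213.2] 2716
side stand 0.85 [97.5, 280.9, 301.2, 420.0] 19464
side stand 0.64 [240.7, 138.8, 324.0, 236.2] 5248
side stand 0.59 [201.5, 227.5, 218.1, 243.6] 202
side hub 0.93 [239.2, 164.0, 323.7, 235.7] 3525
side hub 0.63 [137.4, 147.2, 195.7, 190.0] 1241
side hub 0.62 [92.7, 288.3, 244.3, 417.0] 12402
{'time_s': 0.3, 'qpos': array([ 1.17740630e+00,  3.00092054e-01,  1.52118816e+00, -9.38196566e-06,
        1.32067740e+00, -6.65756804e-02]), 'joint_vel': array([-0.00178428, -0.00093974, -0.00144309, -0.00028449,  0.00075106,
        0.00034722]), 'tau': array([-3.50549976e-05, -5.31163538e+01, -3.52474630e+01,  7.06895418e-02,
        2.25642999e-02, -4.04878767e-05]), 'ee_pos': array([0.17652462, 0.52081141, 0.20526053]), 'eef_rot': array([-3.14157744e+00,  3.64758783e-04,  1.24398431e+00]), 'force': array([ 0.53825608,  0.34581275, -0.63251635]), 'moment': array([0.01154771, 0.01736736, 0.02866949]), 'grip_width': 0.09376394945120009}
```

View pics/top0.png

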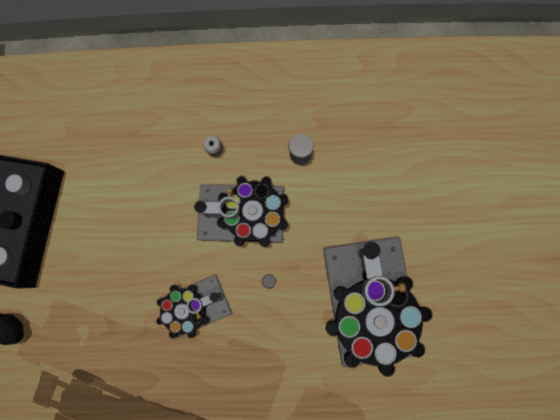

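View pics/side0.png

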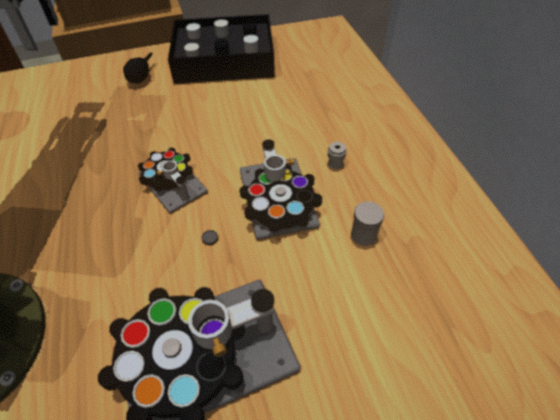

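The top view shows three stands. The middle-sized one is at about (253,210), with the holder to its left (230,207), violet at (245,190), and yellow and green on either side of the holder. I'll measure it.

```bash
cat > h.py <<'E'
import numpy as np,cv2
def ray(info,uv,z):
    K=np.array([[info["fx"],0,info["cx"]],[0,info["fy"],info["cy"]],[0,0,1.]])
    uv=np.atleast_2d(np.array(uv,float)); z=np.broadcast_to(z,len(uv))
    n=cv2.undistortPoints(uv[:,None],K,np.array(info["D"],float))[:,0]
    R=np.array(info["R"]);t=np.array(info["t"]).ravel()
    d=np.c_[n,np.ones(len(n))]@R; c=-R.T@t
    return c+d*((z-c[2])/d[:,2])[:,None]
E
python3 - <<'E'
from station import viewer
from h import *
import cv2
i=viewer.camera_info("top"); print("cam",-np.array(i["R"]).T@np.array(i["t"]).ravel(), i["fx"])
print(np.round(ray(i,[[253,210],[245,190],[231,202],[232,218],[243,230],[260,231],[272,219],[273,203]],0.05),3))
print("post,foot corners",np.round(ray(i,[[197,184],[197,242],[285,184],[285,242]],0.014),3))
print("rams,can,moon",np.round(ray(i,[[213,146],[301,146],[269,281]],[.048,.068,.008]),3))
p=cv2.imread("pics/top0.png")[160:260,180:305]; cv2.imwrite("pics/c.png",cv2.resize(p,None,fx=6,fy=6,interpolation=cv2.INTER_CUBIC))
E
```

```text
cam [0.40661473 0.04208217 0.91866839] 440.1674573252056
[[0.549 0.114 0.05 ]
 [0.591 0.129 0.05 ]
 [0.567 0.158 0.05 ]
 [0.534 0.156 0.05 ]
 [0.509 0.134 0.05 ]
 [0.507 0.1   0.05 ]
 [0.53  0.076 0.05 ]
 [0.562 0.073 0.05 ]]
post,foot corners [[0.614 0.235 0.014]
 [0.491 0.234 0.014]
 [0.609 0.048 0.014]
 [0.486 0.052 0.014]]
rams,can,moon [[0.686 0.195 0.048]
 [0.674 0.014 0.068]
 [0.408 0.087 0.008]]
```

View pics/c.png

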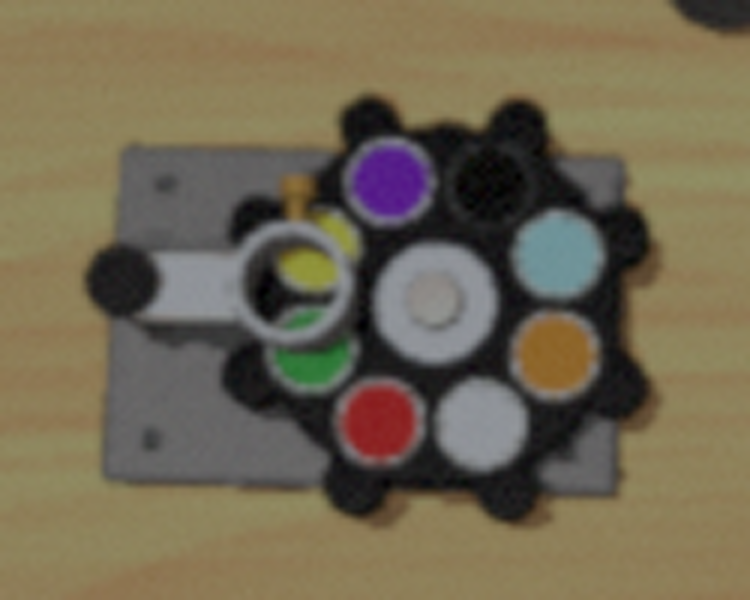

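The wheel is about half-way between clicks: violet is roughly 67.5° clockwise of the holder, so the wheel needs to turn anticlockwise. I'll shut the fingers and move above a point outside the rim on the robot's side, then look with the wrist camera.

Emit:
{"method": "carry_out", "body": {"commands": [1,29.6,-47.8,0,0,0,-0.484,1,29.6,-47.8,0,0,0,-0.484,1,29.6,-47.8,0,0,0,-0.484,1,29.6,-47.8,0,0,0,-0.484,1,29.6,-47.8,0,0,0,-0.484,1,29.6,-47.8,0,0,0,-0.484,1,29.6,-47.8,0,0,0,-0.484,1,29.6,-47.8,0,0,0,-0.484,1,29.6,-47.8,0,0,0,-0.484,1,29.6,-47.8,0,0,0,-0.484,1,29.6,-47.8,0,0,0,-0.484,1,29.6,-47.8,0,0,0,-0.484], "force": 10}}

```text
time_s: 1.3
ee_pos: [0.4404, 0.0937, 0.2055]
eef_rot: [3.141, -0.0, 0.76]
force: [0.7, 0.1, -0.3]
grip_width: 0.0176
```

Emit:
{"method": "carry_out", "body": {"commands": [1,3.3,-5.1,0,0,0,0,1,3.3,-5.1,0,0,0,0,1,3.3,-5.1,0,0,0,0,1,3.3,-5.1,0,0,0,0,1,3.3,-5.1,0,0,0,0,1,3.3,-5.1,0,0,0,0]}}

```text
time_s: 1.8
ee_pos: [0.473, 0.0436, 0.2056]
eef_rot: [3.141, -0.0, 0.761]
force: [0.6, -0.4, -0.6]
grip_width: 0.0006
```

```bash
python3 - <<'E'
from station import ctrl, viewer
import cv2,numpy as np,pickle
p={}
for c in ("wrist","top"):
    i=viewer.camera_info(c); im,d=viewer.camera(c); cv2.imwrite(f"pics/{c}1.png",im); p[c]=(i,d)
pickle.dump(p,open("p1.pkl","wb"))
o=ctrl.get_obs(); print(o["ee_pos"],o["eef_rot"],o["grip_width"],o["time_s"])
E
```

```text
[0.47307394 0.04361178 0.20570881] [ 3.14113451e+00 -4.07391878e-04  7.61422261e-01] 0.0002446229373121503 1.9
```

View pics/wrist1.png

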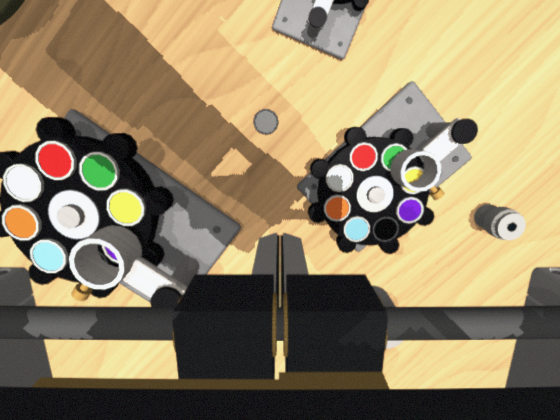

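The wrist view shows the middle stand's hub at about (375,195), with red (364,157), clear (340,178), orange (337,208), pale blue (356,229) and violet (410,210). Yellow and green still straddle the holder. I'll fit the hub and wheel angle from these.

```bash
cat >> h.py <<'E'
from scipy.optimize import least_squares
NAMES=dict(violet=0,yellow=45,green=90,red=135,clear=180,orange=225,blue=270,empty=315)
def fit(info,pts):
    P=ray(info,list(pts.values()),.051)[:,:2]; k=np.radians([NAMES[n] for n in pts])
    f=lambda s:(s[:2]+.044*np.c_[np.cos(s[2]+k),np.sin(s[2]+k)]-P).ravel()
    c=P.mean(0); r=min((least_squares(f,[*c,a]) for a in np.arange(0,6.3,.7)),key=lambda r:r.cost)
    return r.x[:2],np.degrees(r.x[2])%360,np.sqrt(np.mean(r.fun**2))*1e3
E
python3 - <<'E'
from h import *
import pickle
p=pickle.load(open("p1.pkl","rb"))
print("wrist",fit(p["wrist"][0],dict(red=(364,157),clear=(340,178),orange=(337,208),blue=(356,229),violet=(410,210),empty=(386,230))))
C=lambda x,y:(180+x/6-.4,160+y/6-.4)
print("top",fit(p["top"][0],dict(red=C(378,422),clear=C(481,424),orange=C(554,355),blue=C(559,253),violet=C(390,181),empty=C(490,184))))
i=p["wrist"][0]
q=ray(i,[[413,83],[471,157]],.014);print("foot +y corners wrist",q.round(4))
i=p["top"][0]
# crop corners; foot
print("foot top cam",ray(i,[C(125,148),C(105,480),C(620,493)],.014).round(4))
im=cv2.imread("pics/top1.png");cv2.imwrite("pics/top1c.png",cv2.resize(im[150:270,160:320],None,fx=4,fy=4))
E
```

```text
wrist (array([0.55071449, 0.11589864]), np.float64(18.954059642259097), np.float64(0.314347484594983))
top (array([0.54943526, 0.11545533]), np.float64(19.280092893431227), np.float64(0.2718185309126159))
foot +y corners wrist [[0.5007 0.2334 0.014 ]
 [0.6138 0.2274 0.014 ]]
foot top cam [[0.6136 0.2274 0.014 ]
 [0.4963 0.2339 0.014 ]
 [0.4871 0.056  0.014 ]]
```

The stand's +y points at 87° in the world frame, the hub is at (0.550, 0.1157), and violet is at 19.1°, which is −67.9° from the holder. The nearest scallop towards the robot lies at world 221.6°, so I'll descend outside it.

Emit:
{"method": "carry_out", "body": {"commands": [1,-0.15,0.25,-4,0,0,-0.035,1,-0.15,0.25,-8,0,0,-0.035,1,-0.15,0.25,-12,0,0,-0.035,1,-0.15,0.25,-15,0,0,-0.035,1,-0.15,0.25,-16.5,0,0,-0.035,1,-0.15,0.25,-17.2,0,0,-0.035,1,-0.15,0.25,-17.2,0,0,-0.035,1,-0.15,0.25,-17.2,0,0,-0.035]}}

```text
time_s: 2.57
ee_pos: [0.472, 0.0464, 0.0346]
eef_rot: [3.14, -0.001, 0.727]
force: [-0.1, -0.2, -0.2]
grip_width: 0.0003
```

```bash
python3 - <<'E'
from station import ctrl, viewer
import cv2,numpy as np
im,d=viewer.camera("wrist"); cv2.imwrite("pics/wrist2.png",im)
o=ctrl.get_obs(); print(o["ee_pos"],o["eef_rot"],o["force"],o["time_s"])
# arc plan: radius .078 about hub, world angles; shifts (cm) from the entry at 221.6
h=np.array([.550,.1157]); 
for a in np.r_[221.6,np.arange(225.5,290,4)]:
    t=np.radians(a); p=h+.078*np.r_[np.cos(t),np.sin(t)]; print(round(a,1),p.round(4),((p-o["ee_pos"][:2])*100).round(2),round(np.radians(a-221.6),3))
E
```

```text
[0.4722947  0.04635461 0.03498058] [ 3.13987889e+00 -1.88934188e-03  7.26754952e-01] [0.33009325 0.15564957 0.27282155] 2.6167
221.6 [0.4917 0.0639] [1.94 1.76] 0.0
225.5 [0.4953 0.0601] [2.3  1.37] 0.068
229.5 [0.4993 0.0564] [2.7 1. ] 0.138
233.5 [0.5036 0.053 ] [3.13 0.66] 0.208
237.5 [0.5081 0.0499] [3.58 0.36] 0.278
241.5 [0.5128 0.0472] [4.05 0.08] 0.347
245.5 [0.5177 0.0447] [ 4.54 -0.16] 0.417
249.5 [0.5227 0.0426] [ 5.04 -0.37] 0.487
253.5 [0.5278 0.0409] [ 5.56 -0.54] 0.557
257.5 [0.5331 0.0395] [ 6.08 -0.68] 0.627
261.5 [0.5385 0.0386] [ 6.62 -0.78] 0.696
265.5 [0.5439 0.0379] [ 7.16 -0.84] 0.766
269.5 [0.5493 0.0377] [ 7.7  -0.87] 0.836
273.5 [0.5548 0.0378] [ 8.25 -0.85] 0.906
277.5 [0.5602 0.0384] [ 8.79 -0.8 ] 0.976
281.5 [0.5656 0.0393] [ 9.33 -0.71] 1.045
285.5 [0.5708 0.0405] [ 9.85 -0.58] 1.115
289.5 [0.576  0.0422] [10.37 -0.42] 1.185
```

View pics/wrist2.png

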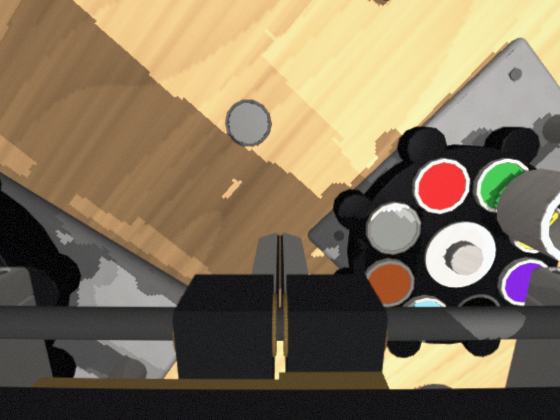

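The tip (280,240) is lined up with the scallop between the clear lobe (355,207) and the hidden orange one. I'll move in gently.

Emit:
{"method": "carry_out", "body": {"commands": [1,0.5,0.45,-0.2,0,0,0,1,1.0,0.9,-0.2,0,0,0,1,1.4,1.3,-0.2,0,0,0,1,1.7,1.55,-0.2,0,0,0,1,1.94,1.76,-0.2,0,0,0,1,1.94,1.76,-0.2,0,0,0]}}

```text
time_s: 3.12
ee_pos: [0.4922, 0.0644, 0.033]
eef_rot: [3.14, -0.002, 0.727]
force: [-0.9, 0.2, -0.8]
grip_width: 0.0003
```

Emit:
{"method": "carry_out", "body": {"commands": [1,0.14,-0.24,0,0,0,0.034,1,0.31,-0.43,0,0,0,0.068,1,0.51,-0.62,0,0,0,0.103,1,0.71,-0.8,0,0,0,0.138,1,0.92,-0.98,0,0,0,0.173,1,1.14,-1.14,0,0,0,0.208,1,1.36,-1.3,0,0,0,0.243,1,1.59,-1.45,0,0,0,0.278,1,1.82,-1.59,0,0,0,0.312,1,2.06,-1.72,0,0,0,0.347,1,2.06,-1.72,0,0,0,0.347]}}

```text
time_s: 4.03
ee_pos: [0.5129, 0.0469, 0.033]
eef_rot: [3.14, -0.002, 1.076]
force: [-0.5, 0.5, -0.6]
grip_width: 0.0007
```

```bash
python3 - <<'E'
from station import ctrl, viewer
import cv2,numpy as np
im,d=viewer.camera("top"); cv2.imwrite("pics/top2.png",cv2.resize(im[140:270,160:330],None,fx=4.5,fy=4.5,interpolation=cv2.INTER_CUBIC))
im,d=viewer.camera("side"); cv2.imwrite("pics/side2.png",cv2.resize(im[100:270,180:400],None,fx=3.5,fy=3.5,interpolation=cv2.INTER_CUBIC))
o=ctrl.get_obs(); print(o["ee_pos"],o["eef_rot"],o["force"],o["time_s"])
E
```

```text
[0.51258404 0.04712883 0.03293654] [ 3.13997065e+00 -1.95013233e-03  1.07284544e+00] [ 0.18895748  0.65288336 -0.22744868] 4.1333
```

View pics/side2.png

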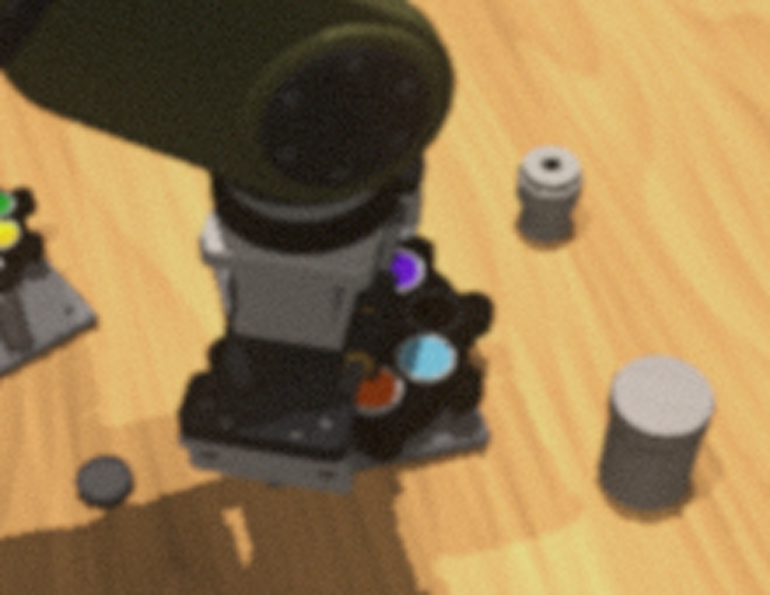

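The wheel has turned, with violet now at side-crop (407,271), and forces are under 1 N. I'll carry on round the arc.

Emit:
{"method": "carry_out", "body": {"commands": [1,0.24,-0.11,0,0,0,0.035,1,0.49,-0.23,0,0,0,0.07,1,0.74,-0.34,0,0,0,0.105,1,0.99,-0.44,0,0,0,0.14,1,1.24,-0.53,0,0,0,0.175,1,1.5,-0.61,0,0,0,0.209,1,1.76,-0.68,0,0,0,0.244,1,2.03,-0.75,0,0,0,0.279,1,2.3,-0.8,0,0,0,0.314,1,2.57,-0.84,0,0,0,0.349,1,2.84,-0.88,0,0,0,0.384,1,3.11,-0.91,0,0,0,0.419]}}

```text
time_s: 5.13
ee_pos: [0.5435, 0.0382, 0.0329]
eef_rot: [3.141, -0.002, 1.492]
force: [-1.0, 0.2, 0.7]
grip_width: 0.0006
```

```bash
python3 - <<'E'
from station import ctrl, viewer
import cv2,numpy as np
from h import *
i=viewer.camera_info("side")
C=lambda x,y:(180+x/3.5-.4,100+y/3.5-.4)
print("before",fit(i,dict(violet=C(407,271),orange=C(378,390),blue=C(427,357))))
im,d=viewer.camera("side"); cv2.imwrite("pics/side3.png",cv2.resize(im[100:270,180:400],None,fx=3.5,fy=3.5,interpolation=cv2.INTER_CUBIC))
o=ctrl.get_obs(); print(o["ee_pos"],o["eef_rot"],o["force"],o["time_s"])
E
```

```text
before (array([0.55151443, 0.11272441]), np.float64(39.404068965583946), np.float64(1.2509956170548875))
[0.54387171 0.03809782 0.03292369] [ 3.14014059e+00 -2.01171437e-03  1.49501963e+00] [-0.21587021 -0.33831347  0.05196036] 5.1833
```

View pics/side3.png

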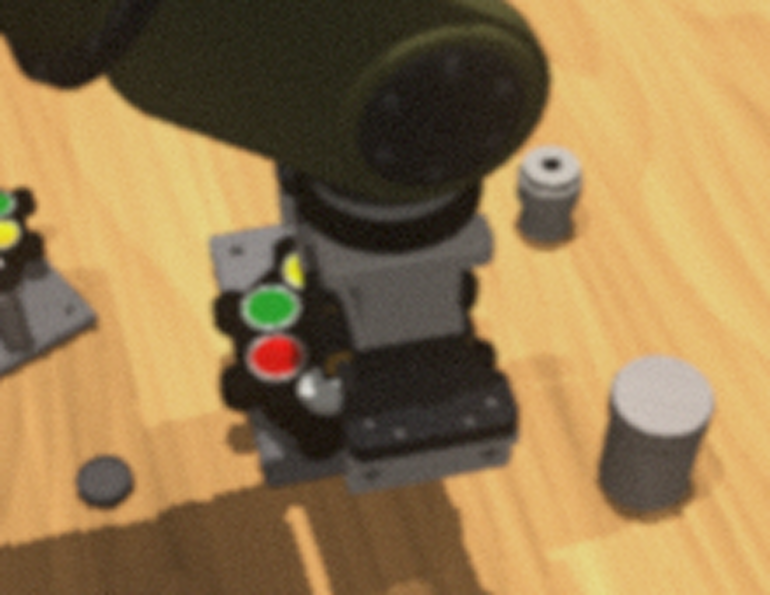

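Green is at (271,306), red at (276,356) and clear at (320,392), so the wheel is following the finger. This is the last part of the arc.

Emit:
{"method": "carry_out", "body": {"commands": [1,0.27,-0.03,0,0,0,0.035,1,0.54,-0.04,0,0,0,0.07,1,0.82,-0.04,0,0,0,0.105,1,1.09,-0.03,0,0,0,0.14,1,1.36,0,0,0,0,0.175,1,1.63,0.03,0,0,0,0.209,1,1.9,0.07,0,0,0,0.244,1,2.17,0.12,0,0,0,0.279,1,2.43,0.18,0,0,0,0.314,1,2.69,0.24,0,0,0,0.349,1,2.95,0.32,0,0,0,0.384,1,3.21,0.41,0,0,0,0.419]}}

```text
time_s: 6.18
ee_pos: [0.5759, 0.0423, 0.0329]
eef_rot: [3.14, -0.002, 1.914]
force: [0.8, 0.8, -0.2]
grip_width: 0.0007
```

```bash
python3 - <<'E'
from station import ctrl, viewer
import cv2,numpy as np
from h import *
i=viewer.camera_info("side")
C=lambda x,y:(180+x/3.5-.4,100+y/3.5-.4)
print("before",fit(i,dict(green=C(271,306),red=C(276,356),clear=C(320,392))))
im,d=viewer.camera("side"); cv2.imwrite("pics/side4.png",cv2.resize(im[100:270,180:400],None,fx=3.5,fy=3.5,interpolation=cv2.INTER_CUBIC))
o=ctrl.get_obs(); print(o["ee_pos"],o["eef_rot"],o["force"],o["time_s"])
E
```

```text
before (array([0.54695512, 0.11044941]), np.float64(53.509003317416635), np.float64(0.7956861038235038))
[0.57621902 0.04239992 0.0328936 ] [ 3.14005590e+00 -1.96413132e-03  1.91656795e+00] [ 0.01640242  0.18513721 -0.26057051] 6.2333
```

View pics/side4.png

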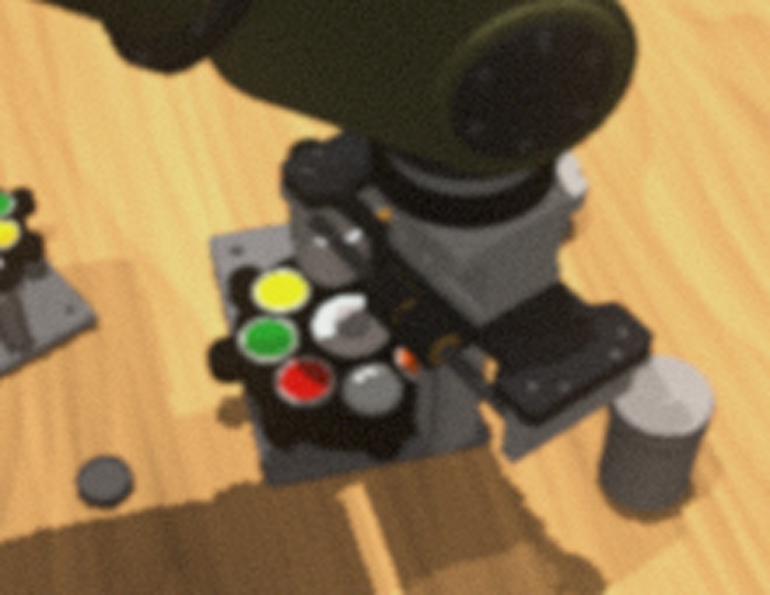

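Yellow is now at (281,290), green (269,338), red (304,380) and clear (373,388), so it looks like a full click has gone by. I'll withdraw radially, rise, and move aside to check.

Emit:
{"method": "carry_out", "body": {"commands": [1,0.3,-0.85,0,0,0,0,1,0.6,-1.7,0,0,0,0,1,0.95,-2.7,0,0,0,0,1,1.2,-3.4,0,0,0,0,1,1.2,-3.4,1,0,0,0,1,1.2,-3.4,5,0,0,0,1,1.2,-3.4,9,0,0,0,1,1.2,-3.4,13,0,0,0,1,1.2,-3.4,17,0,0,0,1,-2.5,-5,17,0,0,0,1,-6,-7,17,0,0,0,1,-9,-9,17,0,0,0]}}

```text
time_s: 7.23
ee_pos: [0.4845, -0.0479, 0.2039]
eef_rot: [3.139, -0.001, 1.917]
force: [0.0, -1.1, -0.2]
grip_width: 0.0004
```

Emit:
{"method": "carry_out", "body": {"commands": [1,-3,-4,0,0,0,0,1,-6,-8,0,0,0,0,1,-9,-12,0,0,0,0,1,-9,-15,0,0,0,0,1,-9,-15,0,0,0,0,1,-9,-15,0,0,0,0]}}

```text
time_s: 7.73
ee_pos: [0.3934, -0.2001, 0.2047]
eef_rot: [3.138, -0.0, 1.913]
force: [-0.0, 0.4, -0.4]
grip_width: 0.0006
```

```bash
python3 - <<'E'
from station import ctrl, viewer
import cv2,numpy as np
from h import *
i=viewer.camera_info("side")
C=lambda x,y:(180+x/3.5-.4,100+y/3.5-.4)
print("before",fit(i,dict(yellow=C(281,290),green=C(269,338),red=C(304,380),clear=C(373,388))))
im,d=viewer.camera("top"); cv2.imwrite("pics/top5.png",cv2.resize(im[120:300,180:320],None,fx=4,fy=4,interpolation=cv2.INTER_CUBIC))
o=ctrl.get_obs(); print(o["ee_pos"],o["force"],o["time_s"])
E
```

```text
before (array([0.54805531, 0.11359435]), np.float64(86.56191002329426), np.float64(0.35154639720674236))
[ 0.39401164 -0.19863235  0.20454325] [ 0.72846122 -1.06452617  0.68316557] 7.7833
```

View pics/top5.png

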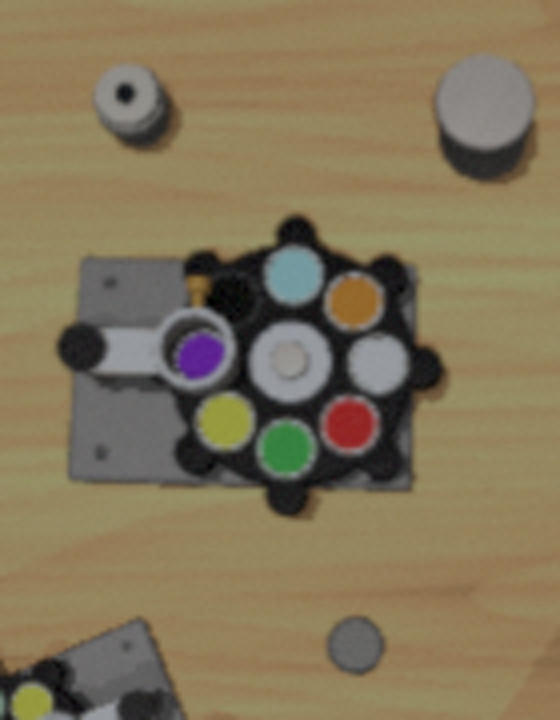

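The top view shows violet under the holder at (201,353). I'll fit the final angle and hand in.

```bash
python3 - <<'E'
from station import viewer, ticket
from h import *
i=viewer.camera_info("top")
C=lambda x,y:(180+x/4-.4,120+y/4-.4)
c,a,e=fit(i,dict(yellow=C(225,420),green=C(287,447),red=C(350,424),clear=C(378,364),orange=C(354,301),blue=C(294,274)))
q=ray(i,[C(83,258),C(68,478),C(410,490)],.014)
print(c,a,e,q.round(4)); print(ray(i,[C(130,95),C(485,103),C(356,646)],[.048,.068,.008]).round(3))
if abs(a-87)<4: print(ticket.hand_in())
E
```

```text
[0.54976328 0.11527972] 86.5853155494517 0.24210646373078995 [[0.614  0.2275 0.014 ]
 [0.4974 0.235  0.014 ]
 [0.4864 0.0577 0.014 ]]
[[0.692 0.197 0.048]
 [0.675 0.014 0.068]
 [0.408 0.088 0.008]]
the job is handed in; nothing more can be done
None
```

The violet filter is now under the eyepiece holder of the middle-sized stand, resting in its click, and the job is handed in.

The wheel started about half-way between clicks, with violet roughly 68° clockwise of the holder. I put the shut fingertip in the scallop facing the robot and pushed the wheel anticlockwise about 67°, through the −45° click. Then I withdrew outwards and moved clear. Readings taken between moves were about 1 N per axis or less.

**Last checks, from the top camera after moving clear:**
- **Violet:** it lies at 86.6° in the world frame, against about 87° for the stand's holder direction, so it is in the click within measuring error.
- **Stand:** the hub is unchanged to under 1 mm and the foot corners to within about 2 mm.
- **Canister and moon filter:** both are within 1 mm of where they were.
- **Eyepiece:** it read 6 mm from my first reading. That first figure was a rough pixel pick, and the arm never came near it, so I put it down to the picking, though I did not re-measure it.

No check failed.

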